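# Load the battery charging tray

## Robot

A 7-joint arm with a two-finger parallel gripper is mounted at the origin on the work surface. World frame = base frame: x ahead of the robot, y to its left, z up, the work surface at z = 0. Lengths are in m, angles in rad, forces in N, time in s.
With the tool pointing down it reaches from about 0.4 to 0.85 m from the base axis. Payload 4.5 kg.
Tool frame: the origin (TCP) lies between the finger pads; the fingertips stand 8 mm ahead of it and the grasp point (between the pads) lies 11 mm behind it; z points along the fingers, y is the direction in which the jaws open and shut (so a half turn about z gives the same grasp; the last joint's range is limited). The gripper opens to 88 mm and grips with 3 to 60 N. Pads are 18 mm wide; open, the fingers measure 123 mm over their backs; the gripper's body (75 mm by 187 mm) begins 45 mm behind the grasp point.
Start: joints at [-1.113, 0.689, -0.195, 1.565, 0.157, 0.902, -0.215], TCP at [0.257, 0.57, 0.247] pointing down, gripper open.
Joint ranges: [-3.01, 3.01], [-0.46, 2.08], [-1.47, 1.51], [0.13, 2.56], [-1, 4.14], [0.04, 2.09], [-2.66, 2.66]. Speed limits (rad/s): [2.57, 2.57, 3.14, 3.14, 3.14, 3.14, 3.14].

## Interface

Orientations are given as a unit quaternion [x, y, z, w].
In Python, from plant import robot gives the robot as it stands.
- The arm moves only by the tool arm_command, never from a script. Its argument "commands" is text: rows parted by semicolons, each of 7 numbers parted by spaces: the shift along the world's x, y, z in mm, then the turn, a rotation vector about the world's x, y, z in rad, then the opening, from 0 (shut) to 1 (fully open). In form: dx dy dz ax ay az hand; .... A call has 1 to 10 rows; each row is the pose to reach, as a shift and turn from the pose measured when the call began; what a row does not reach only later rows make up. A row lasts 1/8 s, in which the tool goes at most 62.5 mm and 10.7 degrees, less where a joint would pass 70% of its speed; a pose out of reach is approached as far as the arm can. A call with a gripper value outside its range is refused whole. The fingers move at their own pace and stop on an object; "grip_force" is the grip in N (left out, the last holds). Time passes only in rows, so rows that repeat a pose let the fingers close. It gives the time, the measured TCP pose, the force and the opening at its end, in the units of the state.
- robot.sense(): the state, without advancing time (a new reading comes with each control period).
- robot.grab_frame(name): name is "side" or "top" or "wrist"; returns a dict with "pixels" (400x640x3 uint8, red, green, blue), "range_z" (400x640 float32, m along the optical axis (not along the pixel's ray), 0 where there is no reading), "fx", "fy", "cx", "cy" (pixels), "pose" (4x4, takes a point from camera to world coordinates). Camera axes: x right, y down, z forward; pixel columns grow to the right and rows downward; lengths in m; the calibration is good to about 2 mm. A picture is of the moment at which its call begins.
- robot.hand_in(): hands the job in, once; it reports no verdict.
The state is a dict: "t": time; "joint_pos": joint angles; "joint_velocities": joint speeds; "joint_torque": joint torques, N m; "tool_pos": TCP position; "tool_rot": TCP orientation; "wrist_force": force on the tool from outside, world axes, zero at the start; "ft_torque": the same for the moment, N m; "gripper_width": finger opening in m.
Only numpy, scipy, OpenCV 4.12 (cv2) and the standard library are available. Lean on these libraries where they do the work, as an engineer would, in place of code of your own. Each camera call takes 0.05 s, during which the arm holds its last target.

## Task

Draw the plywood tray of the charging dock out from under its shelf until the tray's pocket is completely clear of the shelf, set the battery holder that has cells in it down gently, upright and flat inside the pocket, and let go of it. Then slide the loaded tray back under the shelf until it stops against the back. Leave the other things on the bench where they are.

Things in the scene. Friction and masses are not known exactly. Their poses are not given: they have to be found in the camera images.
- dock: Charging dock, fixed. Origin on the bench below the middle of the shelf's front edge; x points into the dock (roughly away from the robot), y left, z up. Two straight guide rails, 10 mm wide, 12 mm high, run along x from -160 to 131 mm, 122 mm between inner faces, no stop at the front; the tray lies on the bench between them.
- shelf_edge (a point): Middle of the top front edge of the dock's aluminium shelf, 60 mm above the bench. The shelf is 146 mm wide, reaches from here 131 mm back along dock x, and its underside is 48 mm above the bench. A white charger unit, 126 mm wide, top 94 mm above the bench, stands on it from 64 mm behind the edge (its knobs from 56 mm) to the rear.
- back_stop (a point): Middle of the face of the dock's back stop under the shelf, at dock x = 119 mm, 8 mm above the bench. With the tray fully home its rear edge touches this face, its origin is at dock x = 26.5 mm and 66 mm of its front sticks out from under the shelf. It starts there or up to about 16 mm further out.
- tray: Loose plywood tray, 185 mm long (its x), 116 mm wide, plate top 8 mm above the bench, 0.18 to 0.35 kg; origin at the centre of its underside, axes along the dock's. On slippery glides (friction about 0.18 on the bench). Nothing to grip: press down on its front margin with closed fingertips, about 5 to 15 N, and move along dock x. Pocket and rim are clear of the shelf at dock x = -84 mm or less.
- tray_margin (a point): Point on top of the tray's bare front margin, 30 mm behind its front edge, on its centre line, 8 mm above the bench. The margin is a flat area 62 mm (along x) by 116 mm. Fingertips pressed on it hold by friction much better than the tray's glides on the bench.
- tray_pocket (a point): Centre of the floor of the tray's pocket, 8 mm above the bench, 27 mm from the tray's origin along its +x. The pocket is 104 mm (tray x) by 60 mm (tray y) inside, with a rim 5 mm thick standing 4 mm above its floor. Under the shelf at the start.
- pack_center (a point): Centre of the battery holder with cells: black open box 90 mm long (its x), 46 mm wide (y), walls 22 mm high; two round bare-metal cells lie lengthwise in it, tops 26 mm above its underside; about 0.19 kg. This point is 13 mm above its underside. It lies flat on the bench, left or right of the dock. Grip it from above across its 46 mm width. It lies in the pocket lengthwise, either way round.
- empty_center (a point): Empty battery holder: the same black 90 x 46 mm open box, 22 mm high, with nothing in it; this point is its centre, 11 mm above its underside. Leave alone.
- phone: Dark phone lying flat, 150 x 72 x 9 mm. Leave alone; origin at the centre of its underside, x along its length.
- brick: Black power adapter, 115 x 50 x 32 mm. Leave alone; origin at the centre of its underside, x along its length.
- setsquare: Clear plastic set square (drawing triangle), two 150 mm legs, 4 mm thick, lying flat. Leave alone; origin on its underside, inside the triangle, 55 mm from the outer edge of each leg; legs along its x and y.
- servo: Small black servo motor standing upright, 54 x 20 mm, 42 mm high. Leave alone; origin at the centre of its underside, x along its length.
- driver: Screwdriver, 170 mm long, lying flat. Leave alone; origin near the middle of its length, on the underside; x runs along it towards the blade.
Not all that is in view belongs to the job. Of the things that look like the tray, the largest one is meant.

How it is judged:
On the way, in this order (a step that is already met when the one before it is completed fails the run):
1. the tray is drawn out until its pocket is clear of the shelf (x of tray in the frame of dock below -0.079 m), for 0.2 s.
2. the battery holder with cells lies flat in the pocket, let go, the tray still drawn out (horizontal distance between pack_center and tray_pocket below 0.012 m and z of pack_center in the frame of tray between 0.018 and 0.0225 m and angle between the x axis of pack_center and the x axis of tray, either way round below 0.3 rad and angle between pack_center's own z axis and vertical below 0.06 rad and contact force between the fingers and pack below 0.1 N and x of tray in the frame of dock below -0.06 m), for 0.2 s.
At the end, for the whole second after the job is handed in: The tray is back under the shelf within 8 mm of its back stop, and the battery holder with cells lies flat in the pocket (centre within 12 mm of the pocket's centre, on its floor, tilted less than 0.06 rad), both at rest (horizontal distance between pack_center and tray_pocket below 0.012 m and z of pack_center in the frame of tray between 0.018 and 0.0225 m and angle between the x axis of pack_center and the x axis of tray, either way round below 0.3 rad and angle between pack_center's own z axis and vertical below 0.06 rad and x of tray in the frame of dock above 0.0185 m and linear speed of each of tray, pack below 0.01 m/s); the robot touches nothing.
It fails at once if the battery holder with cells is dropped or flung (moves faster than 0.6 m/s while the fingers do not touch it) (linear speed of pack above 0.6 m/s and contact force between the fingers and pack below 0.05 N).
It fails at once if another thing on the bench (empty holder, phone, adapter, set square, servo, screwdriver) is moved more than 30 mm (distance of any of empty_center, phone, brick, setsquare, servo, driver from where it was at the start of the episode above 0.03 m).
It also fails if it takes over 72 s, if anything falls off the work surface, if the arm or the gripper's body presses on something with over 40 N, if the wrist force passes 120 N, or if a joint passes its speed limit or range.

## Working session

There is one attempt and no reset: what is moved stays moved. The work goes in short steps, Python scripts to look and compute and a tool call to move; the robot and the scene stay as the last step left them, time stands still between calls to the robot, and variables do not carry over. Pictures are saved under pics/ and viewed, and the job is handed in when it is done.

Besides the shell and the picture viewer there is one more tool, called after "Emit:" as name(argument=value, ...) on one line, values as JSON. arm_command: Moves the arm, as the interface text tells. Its arguments: {"type":"object","properties":{"commands":{"type":"string"},"grip_force":{"type":"number"}},"required":["commands"]}

```bash
ls; mkdir -p pics
python3 - <<'E'
from plant import robot
import cv2,numpy as np
s=robot.sense(); print({k:np.round(v,3).tolist() for k,v in s.items()})
for n in ["top","side","wrist"]:
    f=robot.grab_frame(n); cv2.imwrite(f"pics/{n}0.png",f["pixels"][:,:,::-1]); np.savez(f"{n}0.npz",**f)
    print(n,f["fx"],f["cx"],f["cy"],np.round(f["pose"],3).tolist())
E
```

```text
pics
{'t': 0.0, 'joint_pos': [-1.113, 0.69, -0.195, 1.566, 0.157, 0.902, -0.215], 'joint_velocities': [-0.001, -0.002, -0.001, 0.002, -0.0, -0.002, 0.0], 'joint_torque': [-0.0, -52.756, -1.267, -15.343, -0.053, 0.007, 0.0], 'tool_pos': [0.257, 0.569, 0.246], 'tool_rot': [0.21, 0.978, -0.001, -0.0], 'wrist_force': [-0.014, 0.33, 0.519], 'ft_torque': [-0.044, -0.028, 0.013], 'gripper_width': 0.088}
top 374.2938085044726 320.1443451891352 203.2864158331995 [[-0.092, -0.97, 0.226, 0.317], [-0.996, 0.089, -0.022, -0.018], [0.001, -0.228, -0.974, 1.091], [0.0, 0.0, 0.0, 1.0]]
side 446.36292899910643 317.75810004823404 191.86144839343075 [[0.912, -0.303, 0.275, 0.212], [-0.409, -0.668, 0.621, -0.741], [-0.004, -0.679, -0.734, 0.907], [0.0, 0.0, 0.0, 1.0]]
wrist 341.15373473910034 316.9585786525943 202.11177723886124 [[0.411, 0.871, 0.27, 0.187], [0.912, -0.392, -0.123, 0.602], [-0.001, 0.297, -0.955, 0.385], [0.0, 0.0, 0.0, 1.0]]
```

View pics/top0.png

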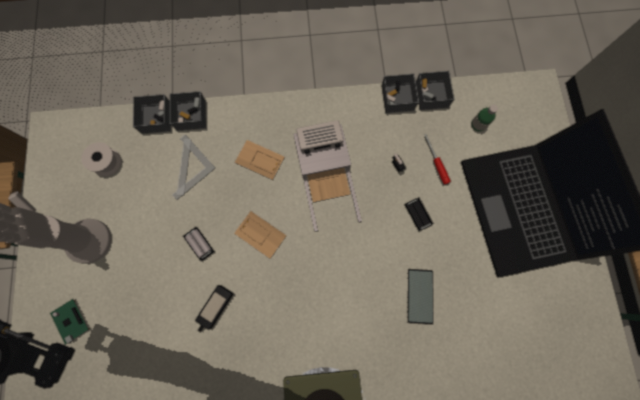

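View pics/side0.png

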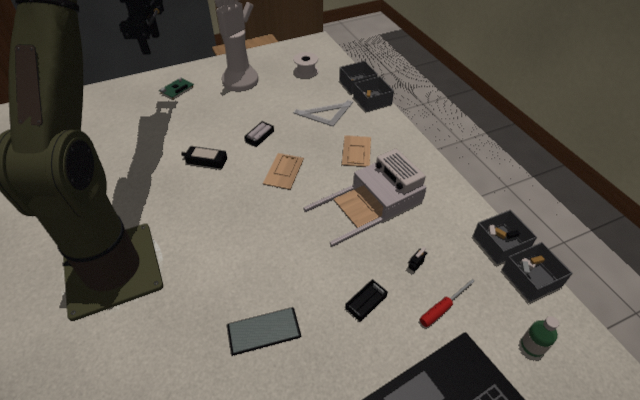

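The top view shows the dock at (325,165) with its tray margin at (328,187). Decoy trays are at (260,160) and (260,235). These could be taken for the loaded holder:
- (198,244): dark box with light stripes
- (214,307): adapter
- (418,214): dark box that looks empty
- (398,163): servo

I'll check the choice in a close crop.

```bash
cat > h.py <<'E'
import numpy as np,cv2
def P(f,uv,plane=None):
    uv=np.atleast_2d(np.array(uv,float)); d=np.c_[(uv[:,0]-f["cx"])/f["fx"],(uv[:,1]-f["cy"])/f["fy"],np.ones(len(uv))]
    if plane is None:
        z=f["range_z"][np.round(uv[:,1]).astype(int),np.round(uv[:,0]).astype(int)]; p=d*z[:,None]
        return p@f["pose"][:3,:3].T+f["pose"][:3,3]
    w=d@f["pose"][:3,:3].T; o=f["pose"][:3,3]; t=(plane-o[2])/w[:,2]; return o+w*t[:,None]
def cloud(f):
    v,u=np.mgrid[0:400,0:640]; p=P(f,np.c_[u.ravel(),v.ravel()]).reshape(400,640,3); p[f["range_z"]==0]=np.nan; return p
def L(n):
    return {k:(v if v.ndim else float(v)) for k,v in np.load(n).items()}
E
python3 - <<'E'
from h import *
t=L("top0.npz");s=L("side0.npz")
def crop(f,u0,v0,w,h,k): return cv2.resize(f["pixels"][v0:v0+h,u0:u0+w,::-1],(w*k,h*k),interpolation=cv2.INTER_CUBIC)
a=crop(t,170,215,60,50,6);b=crop(t,390,190,60,50,6);c=crop(s,230,110,60,50,6);d=crop(s,340,270,60,50,6)
cv2.imwrite("pics/cand.png",np.vstack([np.hstack([a,b]),np.hstack([c,d])])[:600])
cv2.imwrite("pics/dock.png",crop(t,280,115,100,120,5))
C=cloud(t)
print("bench z",np.nanmedian(C[200:300,330:400,2]))
for uv in [(198,244),(418,214),(214,307),(328,187),(323,160),(317,230),(359,220)]: print(uv,P(t,uv).round(3))
E
```

```text
bench z 0.00011392305991242413
(198, 244) [[0.479 0.317 0.021]]
(418, 214) [[ 0.51  -0.327  0.011]]
(214, 307) [[0.301 0.273 0.031]]
(328, 187) [[ 0.617 -0.071  0.008]]
(323, 160) [[ 0.684 -0.062  0.061]]
(317, 230) [[ 0.49  -0.026  0.01 ]]
(359, 220) [[ 0.507 -0.151  0.014]]
```

View pics/cand.png

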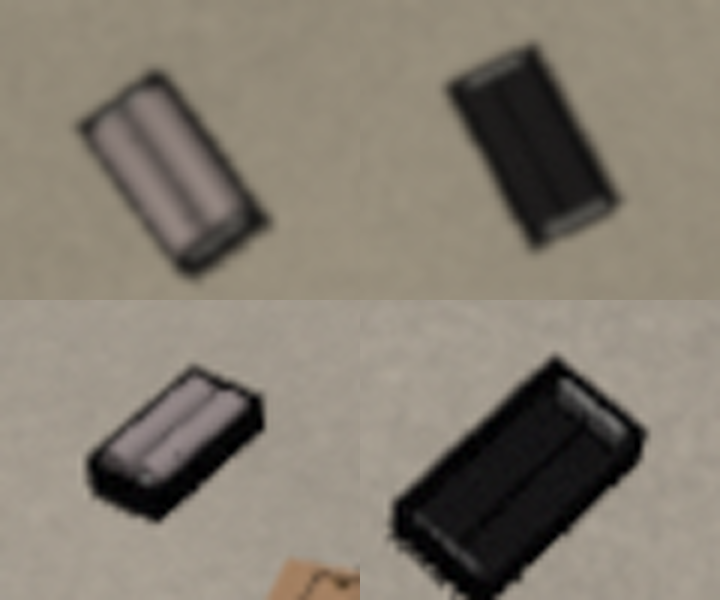

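View pics/dock.png

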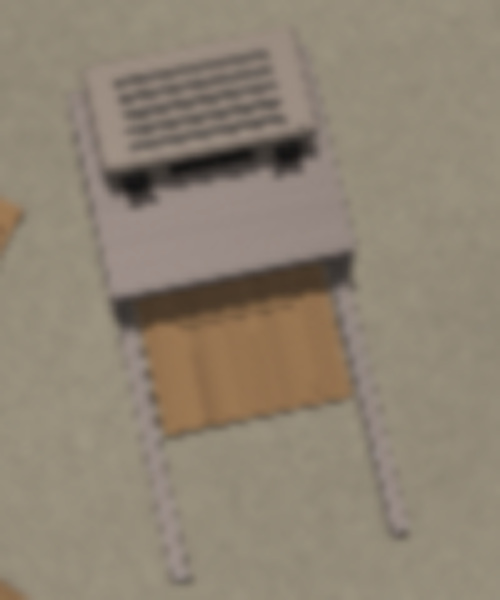

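Crop check: (198,244) holds two metal cells, so it is the pack. (418,214) is empty. Next I measure the dock, tray and pack.

Run:
```python
from h import *
for n in ["top","side"]:
    f=L(n+"0.npz"); C=cloud(f).reshape(-1,3); rgb=f["pixels"].reshape(-1,3).astype(float)
    # shelf top
    m=(abs(C[:,2]-.06)<.004)&(np.hypot(C[:,0]-.68,C[:,1]+.07)<.15)
    p=C[m]; r=cv2.minAreaRect((p[:,:2]*1000).astype(np.float32)); print(n,"shelf",len(p),r,np.median(p[:,2])); print(cv2.boxPoints(r).round(1).tolist())
    # rails
    m=(abs(C[:,2]-.012)<.003)&(C[:,0]>.46)&(C[:,0]<.6)&(abs(C[:,1]+.08)<.12)
    p=C[m]; print(" rail pts",len(p))
    # pack
    m=(C[:,2]>.012)&(C[:,2]<.035)&(np.hypot(C[:,0]-.479,C[:,1]-.317)<.08)
    p=C[m]; r=cv2.minAreaRect((p[:,:2]*1000).astype(np.float32)); print(n,"pack",len(p),r,p[:,2].max())
    # tray wood colour
    m=(abs(C[:,2]-.008)<.004)&(np.hypot(C[:,0]-.62,C[:,1]+.075)<.09)&(rgb[:,0]-rgb[:,2]>45)
    p=C[m]; r=cv2.minAreaRect((p[:,:2]*1000).astype(np.float32)); print(n,"tray",len(p),r); print(cv2.boxPoints(r).round(1).tolist())
```

```text
top shelf 1123 ((718.8580932617188, -62.06678009033203), (131.4307098388672, 145.78489685058594), 6.630354404449463) 0.059831658932456344
[[645.2000122070312, 2.799999952316284], [662.0, -142.10000610351562], [792.5999755859375, -126.9000015258789], [775.7000122070312, 17.899999618530273]]
 rail pts 294
top pack 509 ((480.9925537109375, 317.38287353515625), (91.05340576171875, 47.15469741821289), 32.81618881225586) 0.03098958461372936
top tray 791 ((617.71826171875, -73.59835815429688), (70.78053283691406, 114.64024353027344), 6.894807815551758)
[[575.7000122070312, -20.899999618530273], [589.5, -134.8000030517578], [659.7000122070312, -126.30000305175781], [646.0, -12.399999618530273]]
side shelf 1146 ((719.512451171875, -59.66497039794922), (131.4122314453125, 149.32469177246094), 7.200639724731445) 0.06063345230656475
[[645.0, 6.199999809265137], [663.7000122070312, -142.0], [794.0999755859375, -125.5], [775.2999877929688, 22.600000381469727]]
 rail pts 354
side pack 354 ((482.2043762207031, 319.3034362792969), (94.338623046875, 51.477027893066406), 32.01710510253906) 0.028916788925588466
side tray 774 ((617.4603881835938, -72.55082702636719), (67.87154388427734, 117.15776062011719), 6.785428524017334)
[[576.7999877929688, -18.399999618530273], [590.7000122070312, -134.6999969482422], [658.0999755859375, -126.69999694824219], [644.2000122070312, -10.399999618530273]]
```

Emit:
arm_command(commands="15 -28 0 0 0 0.05 0; 45 -84 0 0 0 0.11 0; 75 -140 0 0 0 0.17 0; 105 -196 0 0 0 0.23 0; 135 -252 0 0 0 0.29 0; 165 -308 0 0 0 0.35 0; 195 -364 0 0 0 0.41 0; 225 -420 0 0 0 0.47 0; 250 -468 0 0 0 0.54 0; 270 -505 0 0 0 0.54 0", grip_force=20)

```text
t: 1.4
tool_pos: [0.5277, 0.0607, 0.2458]
tool_rot: [-0.057, 0.998, -0.001, -0.0]
wrist_force: [0.3, -0.0, -0.9]
gripper_width: 0.0006
```

Emit:
arm_command(commands="25 -45 -20 0 0 0 0; 50 -90 -40 0 0 0 0; 75 -136 -60 0 0 0 0; 75 -136 -100 0 0 0 0; 75 -136 -140 0 0 0 0; 75 -136 -170 0 0 0 0; 75 -136 -190 0 0 0 0; 75 -136 -200 0 0 0 0; 75 -136 -200 0 0 0 0")

```text
t: 2.52
tool_pos: [0.6028, -0.0753, 0.0457]
tool_rot: [-0.057, 0.998, -0.001, -0.0]
wrist_force: [1.1, 0.2, -0.3]
gripper_width: 0.0002
```

Run:
```python
from h import *
from plant import robot
s=robot.sense(); print({k:np.round(v,4).tolist() for k,v in s.items()})
for n in ["top","side","wrist"]:
    f=robot.grab_frame(n); np.savez(f"{n}1.npz",**f)
    if n!="top": cv2.imwrite(f"pics/{n}1.png",f["pixels"][:,:,::-1])
```

```text
{'t': 2.525, 'joint_pos': [0.2084, 0.9595, -0.2886, 1.7406, 0.4981, 0.5153, 1.2818], 'joint_velocities': [0.0051, -0.0243, -0.0076, -0.0094, 0.0004, 0.0066, 0.0037], 'joint_torque': [-0.0991, -55.2959, -2.8888, -8.3418, 0.0261, 0.0289, -0.0211], 'tool_pos': [0.6028, -0.0753, 0.0457], 'tool_rot': [-0.0566, 0.9984, -0.0012, -0.0002], 'wrist_force': [1.0897, 0.1584, -0.2523], 'ft_torque': [0.0378, -0.0159, 0.0059], 'gripper_width': 0.0002}
```

View pics/wrist1.png

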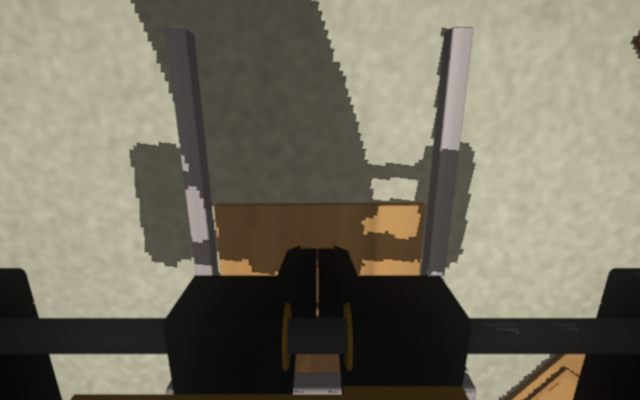

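View pics/side1.png

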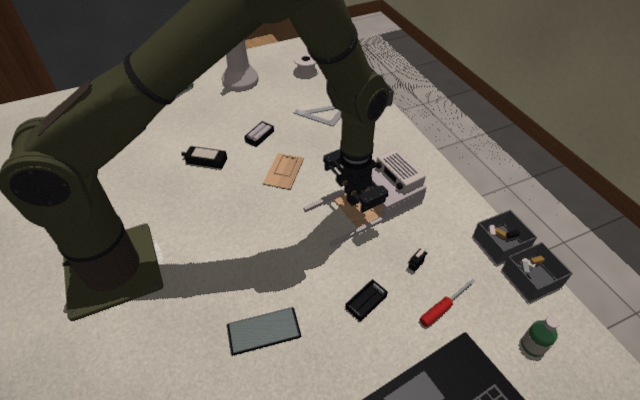

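The wrist view shows the closed tips at (317,250), centred on the tray margin (215–425 px wide), with the rails on either side. Now pressing down.

Emit:
arm_command(commands="0 0 -15 0 0 0 0; 0 0 -24 0 0 0 0; 0 0 -28 0 0 0 0; 0 0 -31 0 0 0 0; 0 0 -31 0 0 0 0")

```text
t: 3.3
tool_pos: [0.6032, -0.0753, 0.0165]
tool_rot: [-0.057, 0.998, -0.001, 0.001]
wrist_force: [-2.5, 0.3, 6.1]
gripper_width: 0.0004
```

Emit:
arm_command(commands="0 0 -3 0 0 0 0; -5 -0.6 -3 0 0 0 0; -15 -1.8 -3 0 0 0 0; -28 -3.3 -3 0 0 0 0; -41 -4.9 -3 0 0 0 0; -54 -6.4 -3 0 0 0 0; -67 -8 -3 0 0 0 0; -80 -9.5 -3 0 0 0 0; -90 -10.7 -3 0 0 0 0; -95 -11.3 -3 0 0 0 0")

```text
t: 4.55
tool_pos: [0.5156, -0.0855, 0.0164]
tool_rot: [-0.057, 0.998, -0.001, 0.009]
wrist_force: [7.8, 0.5, 16.6]
gripper_width: 0.0004
```

Run:
```python
from h import *
from plant import robot
for n in ["wrist","side"]:
    f=robot.grab_frame(n); np.savez(f"{n}2.npz",**f); cv2.imwrite(f"pics/{n}2.png",f["pixels"][:,:,::-1])
```

```text
(no output)
```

View pics/wrist2.png

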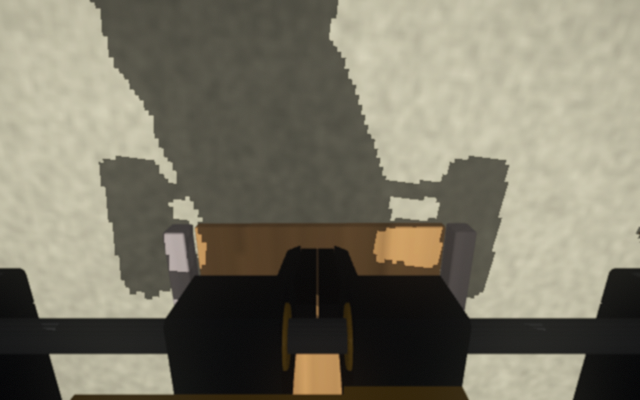

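View pics/side2.png

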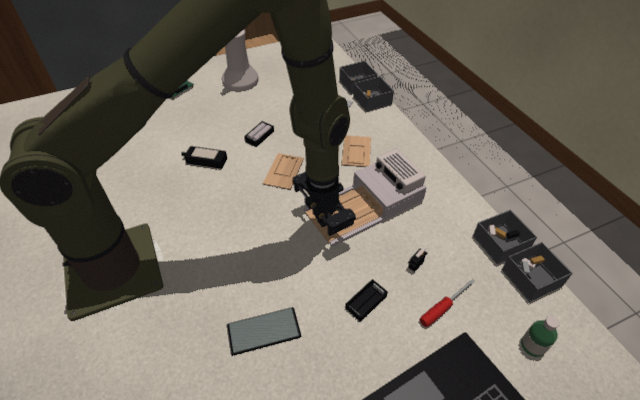

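The wrist view shows the tray front edge at row 223, previously 204 relative to the tips. The fingers slipped a few mm on the plate, so I'll measure it.

```bash
cat >> h.py <<'E'
YAW=.119; O=np.array([.6536,-.0696]); X=np.array([np.cos(YAW),np.sin(YAW)]); Y=np.array([-X[1],X[0]])
def dk(p): p=np.atleast_2d(p)[:,:2]-O; return np.c_[p@X,p@Y]*1000
E
python3 - <<'E'
from h import *
from plant import robot
a=L("wrist1.npz");b=L("wrist2.npz")
print(dk(P(a,[(220,204),(420,204)],.008)).round(1), dk(P(b,[(200,223),(440,224)],.008)).round(1))
print(P(a,[(230,212),(400,250)]).round(4),P(b,[(220,235),(400,255)]).round(4))
print(dk([[.6028,-.0753],[.5156,-.0855]]))
s=L("side2.npz"); C=cloud(s).reshape(-1,3); rgb=s["pixels"].reshape(-1,3).astype(float)
cv2.imwrite("pics/side2c.png",cv2.resize(s["pixels"][140:260,280:440,::-1],(800,600),interpolation=cv2.INTER_CUBIC))
E
```

```text
[[-71.4 -51.3]
 [-70.8  57.7]] [[-160.3  -51.8]
 [-159.3   58.4]]
[[ 0.5928 -0.1234  0.0082]
 [ 0.6043 -0.0267  0.009 ]] [[ 0.5053 -0.1306  0.0086]
 [ 0.5054 -0.0462  0.0095]]
[[ -51.1174351     0.37125366]
 [-138.91168102    0.59571594]]
```

View pics/side2c.png

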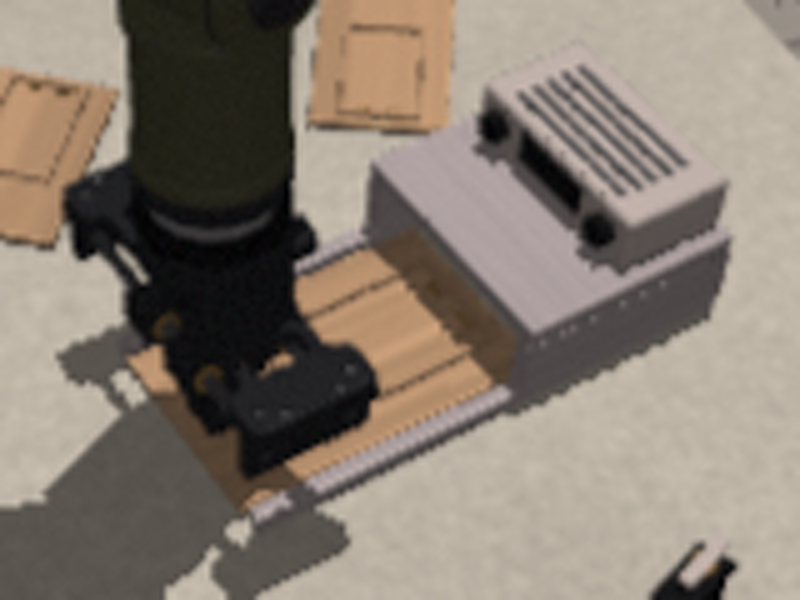

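Emit:
arm_command(commands="-6 -0.7 -2 0 0 0 0; -14 -1.7 -2 0 0 0 0; -22 -2.6 -2 0 0 0 0; -30 -3.6 -2 0 0 0 0; -35 -4.2 -2 0 0 0 0; -37 -4.4 -2 0 0 0 0; -37 -4.4 -1 0 0 0 0; -36 -4.4 2 0 0 0 0; -36 -4.4 15 0 0 0 0; -36 -4.4 40 0 0 0 0")

```text
t: 5.9
tool_pos: [0.478, -0.0899, 0.0567]
tool_rot: [-0.057, 0.998, -0.001, 0.007]
wrist_force: [-0.5, -0.7, -0.5]
gripper_width: 0.0003
```

Run:
```python
from h import *
from plant import robot
for n in ["wrist","side"]:
    f=robot.grab_frame(n); np.savez(f"{n}3.npz",**f); cv2.imwrite(f"pics/{n}3.png",f["pixels"][:,:,::-1])
cv2.imwrite("pics/side3c.png",cv2.resize(f["pixels"][140:260,280:440,::-1],(800,600),interpolation=cv2.INTER_CUBIC))
```

```text
(no output)
```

View pics/wrist3.png

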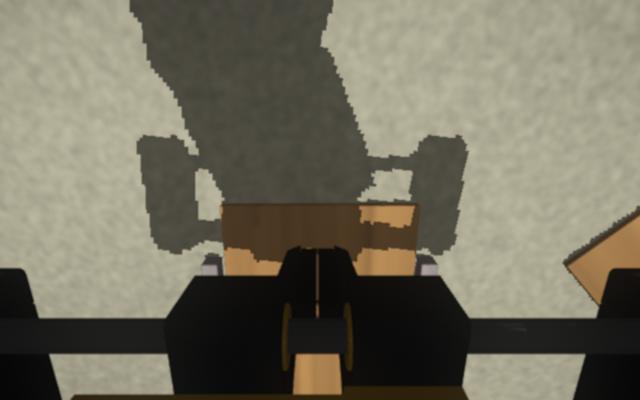

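View pics/side3c.png

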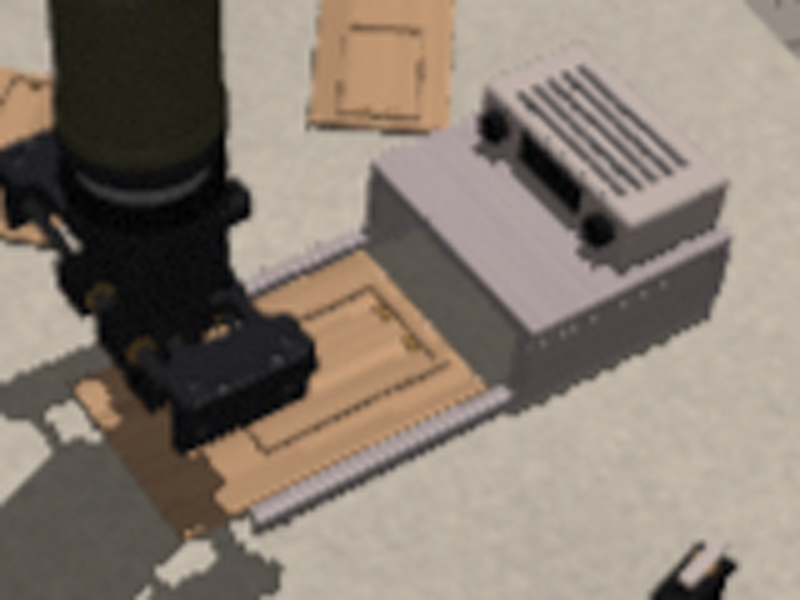

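The pocket is fully clear of the shelf edge in the side crop: its outline ends at (440,360) and the shelf starts at about (490,390). Next I go to the pack.

Emit:
arm_command(commands="0 15 50 0 0.005 0.05 1; 0 60 90 0 0.01 0.1 1; 0 115 100 0 0.014 0.15 1; 0 170 100 0 0.014 0.2 1; 1 225 100 0 0.014 0.26 1; 2 280 100 0 0.014 0.32 1; 3 330 100 0 0.014 0.38 1; 3 375 100 0 0.014 0.42 1; 3 408 100 0 0.014 0.459 1; 3 408 100 0 0.014 0.459 1")

```text
t: 7.25
tool_pos: [0.4813, 0.3209, 0.1581]
tool_rot: [-0.284, 0.959, 0.003, 0.002]
wrist_force: [-0.3, -0.3, 0.2]
gripper_width: 0.0882
```

Run:
```python
from h import *
from plant import robot
s=robot.sense(); print(s["tool_pos"],s["tool_rot"])
for n in ["wrist","top"]:
    f=robot.grab_frame(n); np.savez(f"{n}4.npz",**f); cv2.imwrite(f"pics/{n}4.png",f["pixels"][:,:,::-1])
```

```text
[0.48129605 0.32088679 0.15812468] [-0.28438968  0.95870266  0.00267308  0.00213796]
```

View pics/wrist4.png

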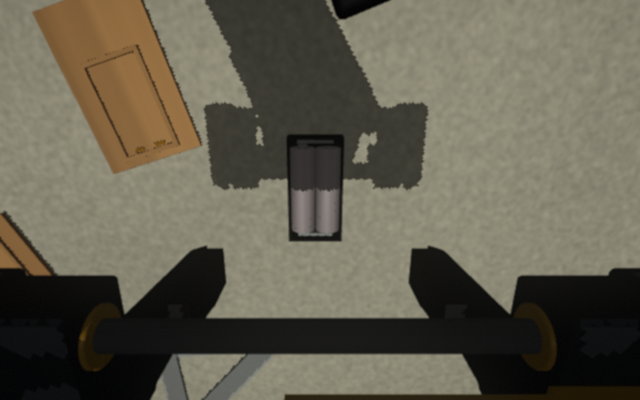

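View pics/top4.png

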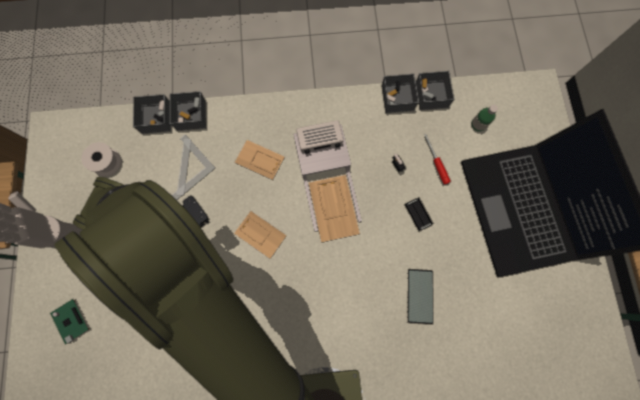

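The wrist view shows the pack at x 288–343, y 135–241, aligned with the jaws, cells visible. The top view shows the drawn-out tray at (332,208). Measuring both.

Run:
```python
from h import *
from scipy.spatial.transform import Rotation as R
f=L("wrist4.npz"); C=cloud(f); p=C[100:260,260:370].reshape(-1,3)
m=(p[:,2]>.017)&(p[:,2]<.04); r=cv2.minAreaRect((p[m][:,:2]*1000).astype(np.float32)); print("pack",m.sum(),r,np.nanpercentile(p[m][:,2],[5,50,99]))
q=R.from_quat([-.284,.959,.003,.002]).as_matrix(); print("toolx deg",np.degrees(np.arctan2(q[1,0],q[0,0])), "z",q[:,2])
t=L("top4.npz"); C=cloud(t).reshape(-1,3); rgb=t["pixels"].reshape(-1,3).astype(float)
m=(abs(C[:,2]-.009)<.006)&(rgb[:,0]-rgb[:,2]>40)&(np.hypot(C[:,0]-.56,C[:,1]+.08)<.13)
p=C[m]; d=dk(p); k=(abs(d[:,1])<60)&(d[:,0]<0); r=cv2.minAreaRect((p[k][:,:2]*1000).astype(np.float32)); print("tray",k.sum(),r); b=cv2.boxPoints(r)/1000; print((b*1000).round(1).tolist(), dk(b).round(1).tolist())
cv2.imwrite("pics/top4c.png",cv2.resize(t["pixels"][150:250,290:370,::-1],(480,600),interpolation=cv2.INTER_CUBIC))
w=L("wrist3.npz"); print("front",dk(P(w,[(225,204),(415,205)],.008)).round(1))
```

```text
pack 5224 ((482.13775634765625, 320.9485168457031), (90.32316589355469, 46.035728454589844), 32.78934097290039) [0.01801231 0.02405871 0.02739947]
toolx deg -147.00828398441857 z [ 0.00213125  0.00688759 -0.99997401]
tray 2354 ((553.429931640625, -80.85197448730469), (187.0123291015625, 117.43181610107422), 6.57343053817749)
[[453.79998779296875, -33.20000076293945], [467.29998779296875, -149.89999389648438], [653.0, -128.5], [639.5999755859375, -11.800000190734863]] [[-194.1, 59.8], [-194.6, -57.6], [-7.5, -58.4], [-7.0, 59.0]]
front [[-194.   -51. ]
 [-193.    58.3]]
```

View pics/top4c.png

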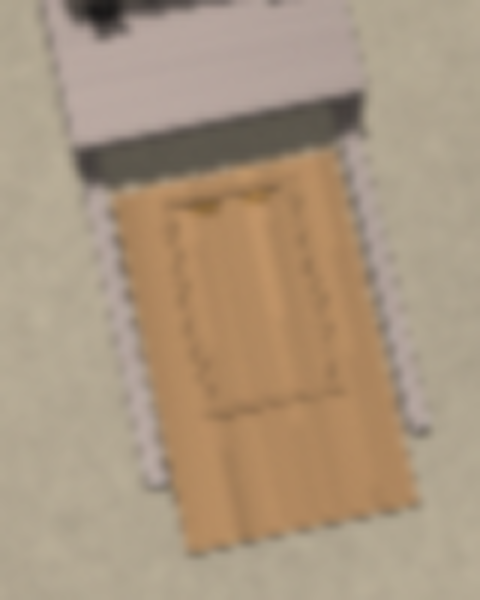

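Emit:
arm_command(commands="1 0 -30 -0.007 0.002 -0.003 1; 1 0 -65 -0.007 0.002 -0.003 1; 1 0 -95 -0.007 0.002 -0.003 1; 1 0 -118 -0.007 0.002 -0.003 1; 1 0 -134 -0.007 0.002 -0.003 1; 1 0 -143 -0.007 0.002 -0.003 1; 1 0 -143 -0.007 0.002 -0.003 1; 1 0 -143 -0.007 0.002 -0.003 1")

```text
t: 8.35
tool_pos: [0.4836, 0.3166, 0.0155]
tool_rot: [-0.281, 0.96, -0.002, 0.0]
wrist_force: [0.6, -0.3, -0.1]
gripper_width: 0.0879
```

Emit:
arm_command(commands="0 0 0 0 0 0 0.6; 0 0 0 0 0 0 0.4; 0 0 0 0 0 0 0.3; 0 0 0 0 0 0 0.3; 0 0 0 0 0 0 0.3; 0 0 0 0 0 0 0.3", grip_force=15)

```text
t: 9.1
tool_pos: [0.4834, 0.3172, 0.0156]
tool_rot: [-0.281, 0.96, -0.002, 0.0]
wrist_force: [-1.0, 1.8, 1.4]
gripper_width: 0.0458
```

Emit:
arm_command(commands="0 0 3 0 0 0 0; 0 0 12 0 0 0 0; 0 0 30 0 0 0 0; 0 0 60 0 0 0 0; 0 0 90 0 0 0 0; 0 0 115 0 0 0 0; 0 0 125 0 0 0 0; 0 0 125 0 0 0 0", grip_force=25)

```text
t: 10.1
tool_pos: [0.4837, 0.3172, 0.1414]
tool_rot: [-0.281, 0.96, -0.002, 0.001]
wrist_force: [0.3, 0.3, -2.9]
gripper_width: 0.0458
```

Run:
```python
from h import *
from plant import robot
f=robot.grab_frame("wrist"); np.savez("wrist5.npz",**f); cv2.imwrite("pics/wrist5.png",f["pixels"][:,:,::-1])
```

```text
(no output)
```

View pics/wrist5.png

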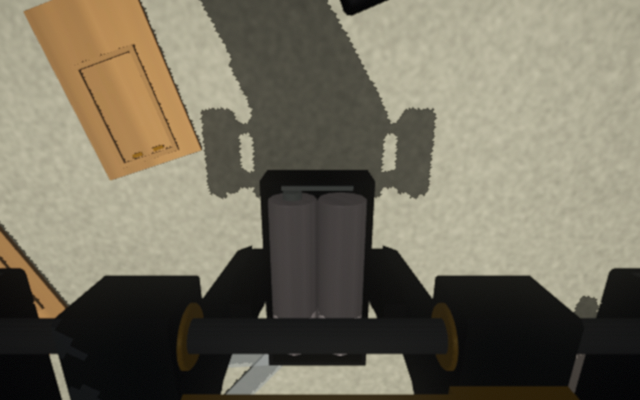

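The pack is held, with both cells visible at (293,255) and (342,255) and level in the jaws. I'll measure its offset along the tool and check the tray with the wrist camera on the way.

Run:
```python
from h import *
f=L("wrist5.npz"); C=cloud(f)
tcp=np.array([.4837,.3172]); a=np.radians(32.8); tx=-np.array([np.cos(a),np.sin(a)]); ty=np.array([-tx[1],tx[0]])
p=C[150:390,250:390].reshape(-1,3); 
m=(p[:,2]>.144)&(p[:,2]<.158); e=np.c_[(p[m][:,:2]-tcp)@tx,(p[m][:,:2]-tcp)@ty]*1000
print(m.sum(),np.percentile(e,[0.5,99.5],axis=0).round(1), np.percentile(p[m][:,2],[1,50,99]))
for uv in [(317,173),(317,180),(300,362),(345,362)]: 
    q=P(f,uv)[0]; print(uv,((q[:2]-tcp)@tx*1000).round(1),q.round(4))
```

```text
15332 [[-45.4 -29.8]
 [ 44.3  25.3]] [0.14423447 0.14980094 0.15637481]
(317, 173) 44.2 [0.4459 0.2943 0.1334]
(317, 180) 44.3 [0.4458 0.2943 0.1468]
(300, 362) -44.0 [0.5246 0.335  0.1481]
(345, 362) -44.9 [0.5137 0.3535 0.1472]
```

Emit:
arm_command(commands="5 -30 15 0 0 -0.05 0; 10 -75 25 0 0 -0.1 0; 17 -125 30 0 0 -0.15 0; 24 -175 30 0 0 -0.2 0; 31 -225 30 0 0 -0.26 0; 40 -270 30 0 0 -0.32 0; 50 -310 30 0 0 -0.38 0; 62 -345 30 0 0 -0.42 0; 75 -375 30 0 0 -0.454 0; 97 -395 30 0 0 -0.454 0")

```text
t: 11.4
tool_pos: [0.579, -0.0804, 0.169]
tool_rot: [-0.057, 0.998, -0.002, -0.003]
wrist_force: [0.7, 0.3, -3.1]
gripper_width: 0.0457
```

Emit:
arm_command(commands="1 2 0 0 0.006 0.003 0; 1 2 0 0 0.006 0.003 0")

```text
t: 11.65
tool_pos: [0.579, -0.0774, 0.1679]
tool_rot: [-0.058, 0.998, -0.002, -0.007]
wrist_force: [0.1, 0.3, -2.8]
gripper_width: 0.0458
```

Run:
```python
from h import *
from plant import robot
s=robot.sense(); print(s["tool_pos"],s["tool_rot"],dk(s["tool_pos"][None,:] if hasattr(s["tool_pos"],"shape") else s["tool_pos"]))
f=robot.grab_frame("wrist"); np.savez("wrist6.npz",**f); cv2.imwrite("pics/wrist6.png",f["pixels"][:,:,::-1])
f=robot.grab_frame("side"); np.savez("side6.npz",**f); cv2.imwrite("pics/side6.png",cv2.resize(f["pixels"][80:260,260:500,::-1],(800,600),interpolation=cv2.INTER_CUBIC))
```

```text
[ 0.57897028 -0.07742828  0.16790872] [-0.05848805  0.9982631  -0.00168046 -0.00686369] [[-75.03129205   1.08707269]]
```

View pics/wrist6.png

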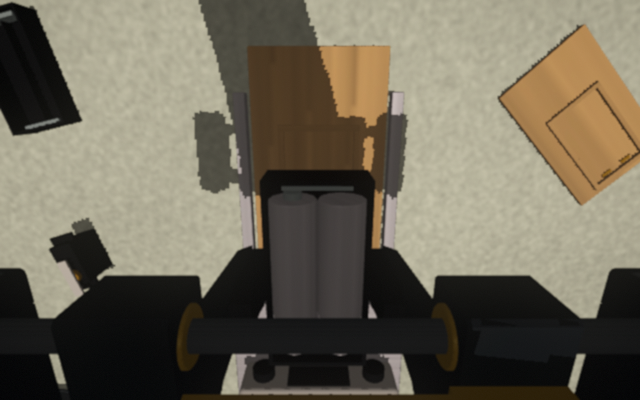

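View pics/side6.png

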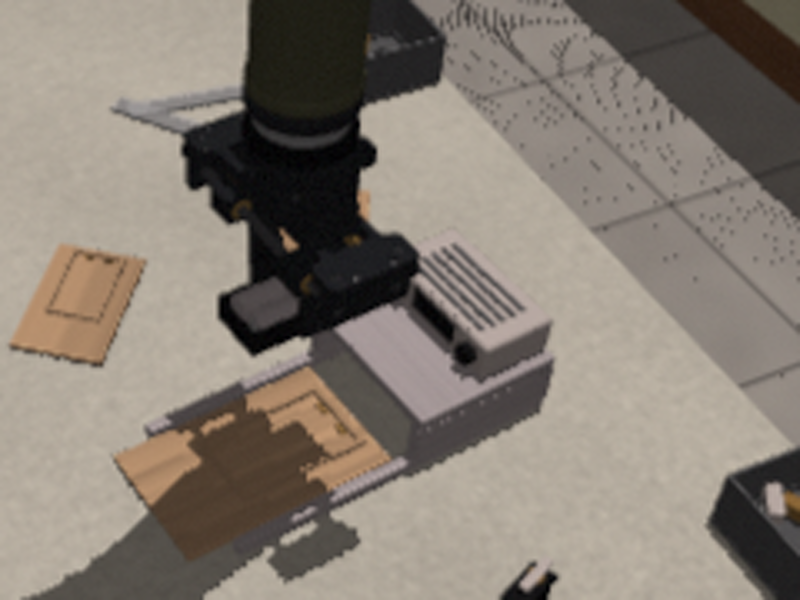

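Run:
```python
from h import *
f=L("wrist6.npz"); C=cloud(f).reshape(-1,3); rgb=f["pixels"].reshape(-1,3).astype(float)
u=np.tile(np.arange(640),400); d=dk(C)
m=(abs(C[:,2]-.009)<.006)&(rgb[:,0]-rgb[:,2]>25)&(u>235)&(u<410)&(abs(d[:,1])<70)
p=C[m]; d=d[m]
print(m.sum(),"front",np.percentile(d[:,0],.3))
for lo,hi in [(-190,-170),(-170,-150),(-150,-130)]:
    k=(d[:,0]>lo)&(d[:,0]<hi); print(lo,np.percentile(d[k,1],[.5,99.5]).round(1), np.median(p[k,2]))
print(dk(P(f,[(248,46),(390,45)],.008)).round(1))
# rails in wrist & rim front edge
print(dk(P(f,[(240,100),(247,100),(390,100),(403,100)],.012)).round(1))
```

```text
17931 front -192.65655936141457
-190 [-53.8  60.3] 0.008679218414634038
-170 [-53.9  60.1] 0.008686431803523464
-150 [-53.9  60.2] 0.008676193587664749
[[-192.8  -53.3]
 [-193.3   61.2]]
[[-151.   -61.6]
 [-151.   -55.8]
 [-150.8   62.8]
 [-150.8   73.6]]
```

Emit:
arm_command(commands="1 1 -20 0 -0.007 0 0; 1 1 -50 0 -0.0135 0 0; 1 1 -80 0 -0.0135 0 0; 1 1 -100 0 -0.0135 0 0; 1 1 -113 0 -0.0135 0 0; 1 1 -120 0 -0.0135 0 0; 1 1 -120 0 -0.0135 0 0; 1 1 -120 0 -0.0135 0 0")

```text
t: 12.75
tool_pos: [0.5806, -0.076, 0.0492]
tool_rot: [-0.059, 0.998, -0.002, 0.001]
wrist_force: [-0.2, 0.7, -2.8]
gripper_width: 0.0455
```

Run:
```python
from h import *
from plant import robot
s=robot.sense(); print(s["tool_pos"],s["tool_rot"],dk(s["tool_pos"]))
f=robot.grab_frame("wrist"); np.savez("wrist7.npz",**f); cv2.imwrite("pics/wrist7.png",f["pixels"][:,:,::-1])
g=robot.grab_frame("side"); cv2.imwrite("pics/side7.png",cv2.resize(g["pixels"][120:270,280:480,::-1],(800,600),interpolation=cv2.INTER_CUBIC))
```

```text
[ 0.58057038 -0.07595983  0.04921941] [-5.90106903e-02  9.98254406e-01 -2.22492758e-03  9.63658519e-04] [[-73.26817446   2.35517924]]
```

View pics/wrist7.png

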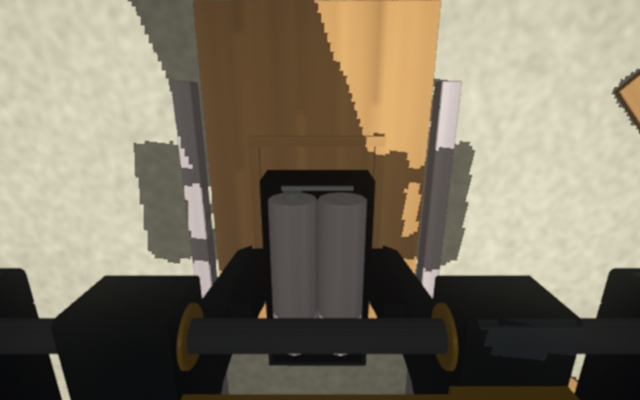

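View pics/side7.png

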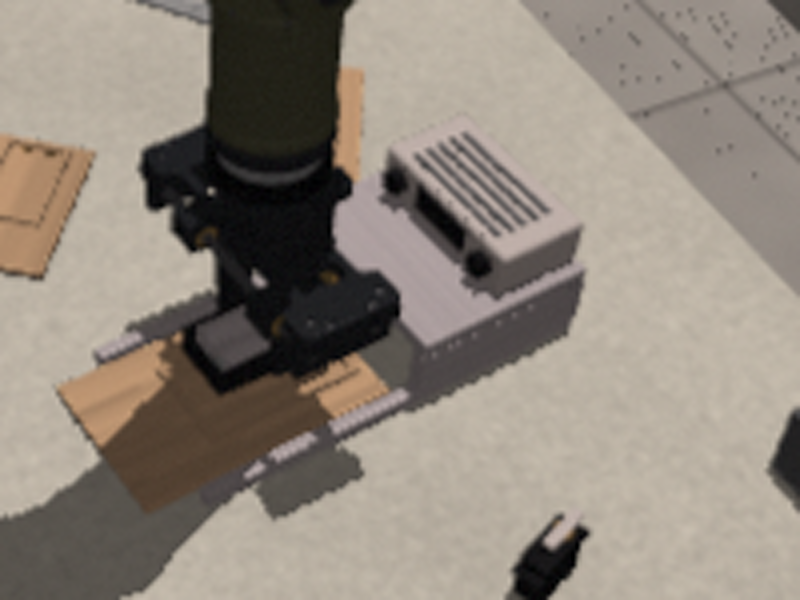

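The wrist view shows the pocket rim's front line at row 136, from u≈250 to 385, centred at 317. The pack is centred at 318. Quick check along x.

Run:
```python
from h import *
f=L("wrist7.npz"); print(dk(P(f,[(250,136),(385,136),(317,147)],.012)).round(1))
cv2.imwrite("pics/w7c.png",cv2.resize(f["pixels"][115:215,230:400,::-1],(800,470),interpolation=cv2.INTER_CUBIC))
```

```text
[[-130.7  -30.6]
 [-130.7   38.1]
 [-125.1    3.5]]
```

View pics/w7c.png

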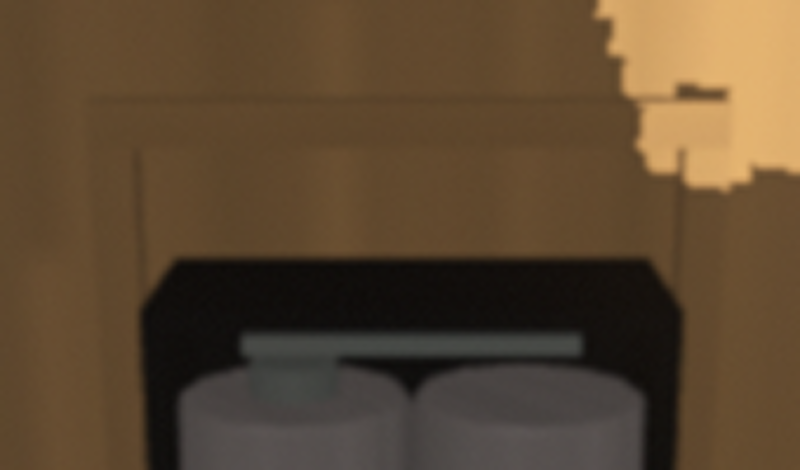

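Emit:
arm_command(commands="-0.5 0 -7 0 0 0 0; -0.5 0 -13 0 0 0 0; -0.5 0 -18 0 0 0 0; -0.5 0 -21 0 0 0 0; -0.5 0 -23 0 0 0 0; -0.5 0 -24.5 0 0 0 0; -0.5 0 -25.5 0 0 0 0; -0.5 0 -25.5 0 0 0 0")

```text
t: 13.85
tool_pos: [0.5801, -0.0761, 0.0238]
tool_rot: [-0.059, 0.998, -0.002, 0.001]
wrist_force: [-0.5, -0.2, -2.3]
gripper_width: 0.0457
```

Emit:
arm_command(commands="0 0 -0.5 0 0 0 0; 0 0 -1 0 0 0 0; 0 0 -1 0 0 0 0")

```text
t: 14.22
tool_pos: [0.5802, -0.0761, 0.0236]
tool_rot: [-0.059, 0.998, -0.002, 0.001]
wrist_force: [-1.7, 0.2, 6.9]
gripper_width: 0.0455
```

Contact felt: the vertical force rose from -2.3 N to +6.9 N at the expected height. Releasing.

Emit:
arm_command(commands="0 0 0.3 0 0 0 0.52; 0 0 0.3 0 0 0 0.55; 0 0 0.3 0 0 0 0.6; 0 0 0.3 0 0 0 0.68; 0 0 0.3 0 0 0 0.75; 0 0 0.3 0 0 0 0.75")

```text
t: 14.98
tool_pos: [0.5802, -0.0761, 0.0239]
tool_rot: [-0.059, 0.998, -0.002, 0.001]
wrist_force: [-0.5, 1.1, -1.0]
gripper_width: 0.0661
```

Emit:
arm_command(commands="0 0 3 0 0 0 0.75; 0 0 10 0 0 0 0.75; 0 0 25 0 0 0 0.75; 0 0 50 0 0 0 0.75; 0 0 80 0 0 0 0.75; 0 0 110 0 0 0 0.75; 0 0 120 0 0 0 0.75; 0 0 120 0 0 0 0.75")

```text
t: 15.98
tool_pos: [0.5805, -0.0762, 0.1445]
tool_rot: [-0.059, 0.998, -0.003, 0.002]
wrist_force: [0.2, -0.1, -0.0]
gripper_width: 0.0661
```

Run:
```python
from h import *
from plant import robot
f=robot.grab_frame("wrist"); np.savez("wrist8.npz",**f); cv2.imwrite("pics/wrist8.png",f["pixels"][:,:,::-1])
g=robot.grab_frame("side"); np.savez("side8.npz",**g); cv2.imwrite("pics/side8.png",cv2.resize(g["pixels"][120:270,280:480,::-1],(800,600),interpolation=cv2.INTER_CUBIC))
C=cloud(g).reshape(-1,3); d=dk(C); m=(C[:,2]>.024)&(C[:,2]<.045)&(abs(d[:,1])<45)&(d[:,0]>-150)&(d[:,0]<-12)
r=cv2.minAreaRect(d[m].astype(np.float32)); print(m.sum(),r,np.percentile(C[m][:,2],[50,90,99]))
```

```text
508 ((-73.46170806884766, 2.488454818725586), (92.57915496826172, 49.970008850097656), 1.403362512588501) [0.03139331 0.0347362  0.03769954]
```

View pics/side8.png

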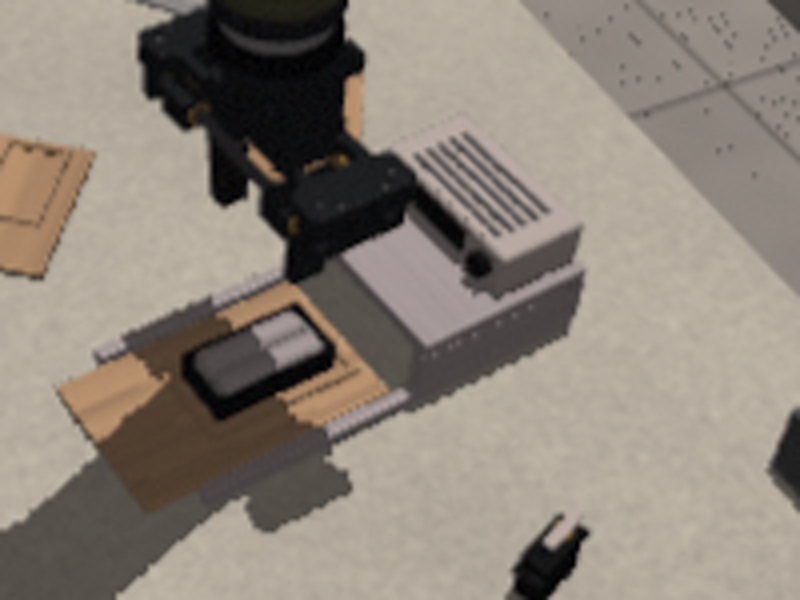

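View pics/wrist8.png

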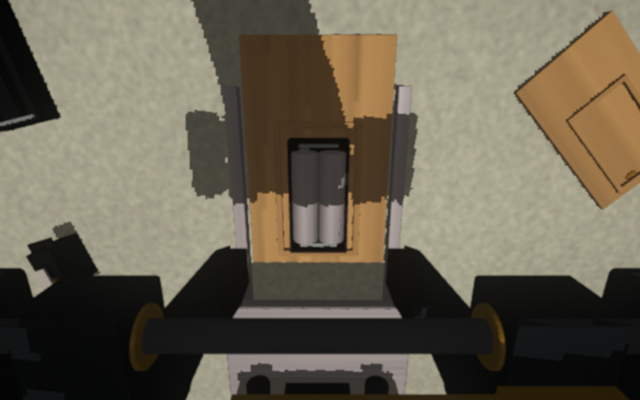

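The wrist view shows the pack at x 288–349, y 139–252, sitting flat inside the pocket rim. Next I press on the margin and push the tray home.

Emit:
arm_command(commands="-25 -3 0 0 -0.002 0 0; -60 -7.5 0 0 -0.004 0 0; -90 -11 0 0 -0.004 0 0; -97 -12 -30 0 -0.004 0 0; -97 -12 -65 0 -0.004 0 0; -97 -12 -95 0 -0.004 0 0; -97 -12 -112 0 -0.004 0 0; -97 -12 -120 0 -0.004 0 0; -97 -12 -120 0 -0.004 0 0")

```text
t: 17.2
tool_pos: [0.482, -0.088, 0.0224]
tool_rot: [-0.059, 0.998, -0.002, 0.002]
wrist_force: [0.3, 0.2, -0.3]
gripper_width: 0.0004
```

Run:
```python
from h import *
from plant import robot
s=robot.sense(); print(s["tool_pos"],s["tool_rot"],dk(s["tool_pos"]),s["gripper_width"])
f=robot.grab_frame("wrist"); np.savez("wrist9.npz",**f); cv2.imwrite("pics/wrist9.png",f["pixels"][:,:,::-1])
```

```text
[ 0.48202184 -0.08803303  0.02244883] [-0.05912501  0.9982461  -0.00247927  0.00167781] [[-172.55308809    2.06697852]] 0.0004426232132952543
```

View pics/wrist9.png

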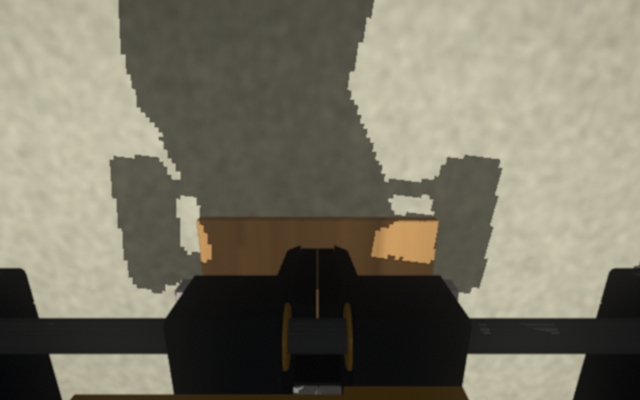

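The tips at (317,250) are over the margin, about 20 mm behind the front edge (row 218). Pressing and pushing.

Emit:
arm_command(commands="0 0 -5 0 0 0 0; 0 0 -8 0 0 0 0; 0 0 -8.5 0 0 0 0; 5 0.6 -8.5 0 0 0 0; 13 1.6 -8.5 0 0 0 0; 23 2.7 -8.5 0 0 0 0; 33 3.9 -8.5 0 0 0 0; 43 5.1 -8.5 0 0 0 0; 52 6.2 -8.5 0 0 0 0; 58 6.9 -8.5 0 0 0 0")

```text
t: 18.5
tool_pos: [0.5362, -0.0832, 0.0164]
tool_rot: [-0.058, 0.998, -0.004, -0.002]
wrist_force: [-11.9, -0.5, 25.3]
gripper_width: 0.0007
```

Emit:
arm_command(commands="4 0.6 -1.5 0 0 0 0; 11 1.4 -1.5 0 0 0 0; 19 2.4 -1.5 0 0 0 0; 27 3.4 -1.5 0 0 0 0; 35 4.4 -1.5 0 0 0 0; 43 5.4 -1.5 0 0 0 0; 49 6 -1.5 0 0 0 0; 54 6.6 -1.5 0 0 0 0; 57 7 -1.5 0 0 0 0; 57 7 -1.5 0 0 0 0")

```text
t: 19.75
tool_pos: [0.5912, -0.0774, 0.0165]
tool_rot: [-0.058, 0.998, -0.006, -0.003]
wrist_force: [-6.7, -1.7, 15.9]
gripper_width: 0.0004
```

Run:
```python
from h import *
from plant import robot
s=robot.sense(); print(s["tool_pos"],s["tool_rot"],dk(s["tool_pos"]),s["gripper_width"])
f=robot.grab_frame("wrist"); np.savez("wrist10.npz",**f); cv2.imwrite("pics/wrist10.png",f["pixels"][:,:,::-1])
g=robot.grab_frame("side"); cv2.imwrite("pics/side10.png",cv2.resize(g["pixels"][120:270,280:480,::-1],(800,600),interpolation=cv2.INTER_CUBIC))
```

```text
[ 0.59121883 -0.07744684  0.01648449] [-0.05786989  0.99830262 -0.00562349 -0.00336693] [[-62.87157739  -0.3854918 ]] 0.00044422498858088226
```

View pics/wrist10.png

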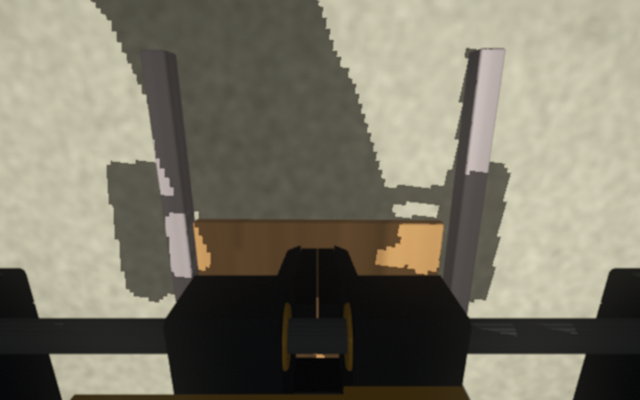

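View pics/side10.png

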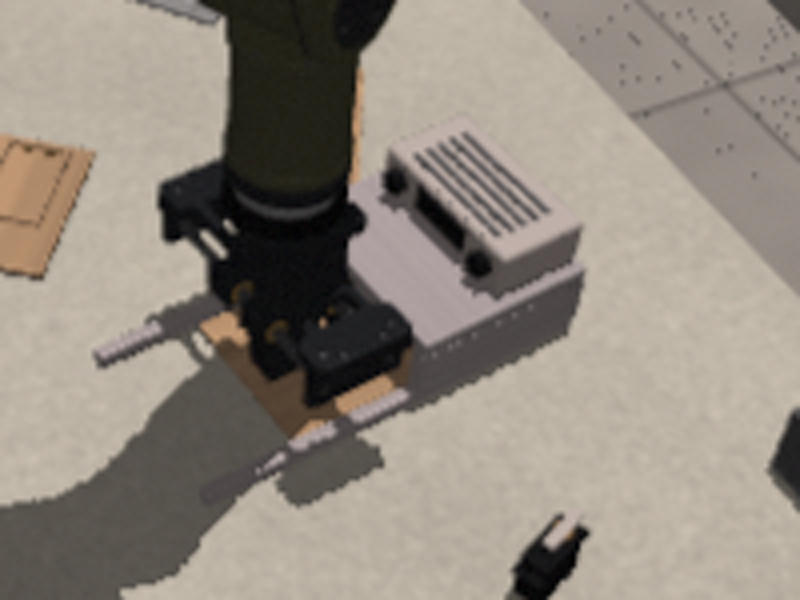

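Emit:
arm_command(commands="3 0.6 -1.5 0 0 0 0; 7 1.2 -1.5 0 0 0 0; 10 1.6 -1.5 0 0 0 0; 13 2 -1.5 0 0 0 0; 15 2.3 -1.5 0 0 0 0; 17 2.6 -1.5 0 0 0 0; 19 2.8 -1.5 0 0 0 0; 21 3 -1.5 0 0 0 0; 22 3.1 -1.5 0 0 0 0; 22 3.1 -1.5 0 0 0 0")

```text
t: 21.1
tool_pos: [0.6111, -0.0754, 0.0165]
tool_rot: [-0.058, 0.998, -0.007, -0.005]
wrist_force: [-6.8, 0.3, 15.6]
gripper_width: 0.0005
```

Run:
```python
from h import *
from plant import robot
s=robot.sense(); print(s["tool_pos"],s["wrist_force"],dk(s["tool_pos"]))
f=robot.grab_frame("wrist"); np.savez("wrist11.npz",**f)
for n in ["wrist1.npz","wrist9.npz","wrist10.npz","wrist11.npz"]:
    f=L(n)
    C=cloud(f).reshape(-1,3); d=dk(C); rgb=f["pixels"].reshape(-1,3).astype(float)
    m=(abs(C[:,2]-.009)<.005)&(rgb[:,0]-rgb[:,2]>25)&(abs(d[:,1])<60)&(d[:,0]>-210)&(d[:,0]<-30); print(n,np.percentile(d[m,0],.5).round(1))
```

```text
[ 0.61107421 -0.07543577  0.01650927] [-6.7520258   0.28731377 15.57968921] [[-42.91786154  -0.74586131]]
wrist1.npz -70.6
wrist9.npz -193.3
wrist10.npz -84.6
wrist11.npz -64.6
```

Emit:
arm_command(commands="2 0.3 -1.5 0 0 0 0; 4 0.6 -1.5 0 0 0 0; 6 0.8 -1.5 0 0 0 0; 7 0.9 -1.5 0 0 0 0; 7 0.9 -1.5 0 0 0 0")

```text
t: 21.78
tool_pos: [0.6121, -0.0754, 0.0165]
tool_rot: [-0.057, 0.998, -0.008, -0.011]
wrist_force: [-14.6, 0.8, 22.6]
gripper_width: 0.0007
```

Run:
```python
from h import *
from plant import robot
s=robot.sense(); print(s["tool_pos"],s["wrist_force"],dk(s["tool_pos"]))
f=robot.grab_frame("wrist"); np.savez("wrist12.npz",**f)
C=cloud(f).reshape(-1,3); d=dk(C); rgb=f["pixels"].reshape(-1,3).astype(float)
m=(abs(C[:,2]-.009)<.005)&(rgb[:,0]-rgb[:,2]>25)&(abs(d[:,1])<60)&(d[:,0]>-210)&(d[:,0]<-30); print(np.percentile(d[m,0],.5).round(1))
```

```text
[ 0.612112   -0.0754312   0.01651416] [-14.57279992   0.81787966  22.60491969] [[-41.88687196  -0.86453337]]
-63.8
```

The tray is stalled: 7 mm commanded gave 1 mm of motion with 14.6 N back-force, so it is against the stop. Lifting off.

Emit:
arm_command(commands="0 0 1 0 0 0 0; 0 0 6 0 0 0 0; 0 0 20 0 0 0 0; 0 0 50 0 0 0 0; -10 0 90 0 0 0 0; -40 10 130 0 0 0 0; -80 30 170 0 0 0 0; -120 60 190 0 0 0 0; -150 110 200 0 0 0 0; -150 160 200 0 0 0 0")

```text
t: 23.08
tool_pos: [0.4606, 0.0853, 0.2183]
tool_rot: [-0.057, 0.998, -0.008, -0.01]
wrist_force: [1.2, 0.8, -0.3]
gripper_width: 0.0004
```

Emit:
arm_command(commands="0 50 0 0 0 0 0; -10 100 0 0 0 0 0; -20 150 0 0 0 0 0; -20 200 0 0 0 0 0; -20 220 0 0 0 0 0; -20 220 0 0 0 0 0")

```text
t: 23.82
tool_pos: [0.4406, 0.306, 0.2185]
tool_rot: [-0.058, 0.998, -0.008, -0.01]
wrist_force: [-0.6, -0.0, -0.1]
gripper_width: 0.0008
```

Run:
```python
from h import *
from plant import robot
for n in ["top","side"]:
    f=robot.grab_frame(n); np.savez(f"{n}13.npz",**f); cv2.imwrite(f"pics/{n}13.png",f["pixels"][:,:,::-1])
    C=cloud(f).reshape(-1,3); d=dk(C); rgb=f["pixels"].reshape(-1,3).astype(float)
    m=(abs(C[:,2]-.008)<.004)&(rgb[:,0]-rgb[:,2]>40)&(abs(d[:,1])<60)&(d[:,0]>-210)&(d[:,0]<10); print(n,np.percentile(d[m,0],[.5,99]).round(1))
g=f; cv2.imwrite("pics/side13c.png",cv2.resize(g["pixels"][120:270,280:480,::-1],(800,600),interpolation=cv2.INTER_CUBIC))
```

```text
top [-64.5  -1.8]
side [-63.   -3.4]
```

View pics/side13c.png

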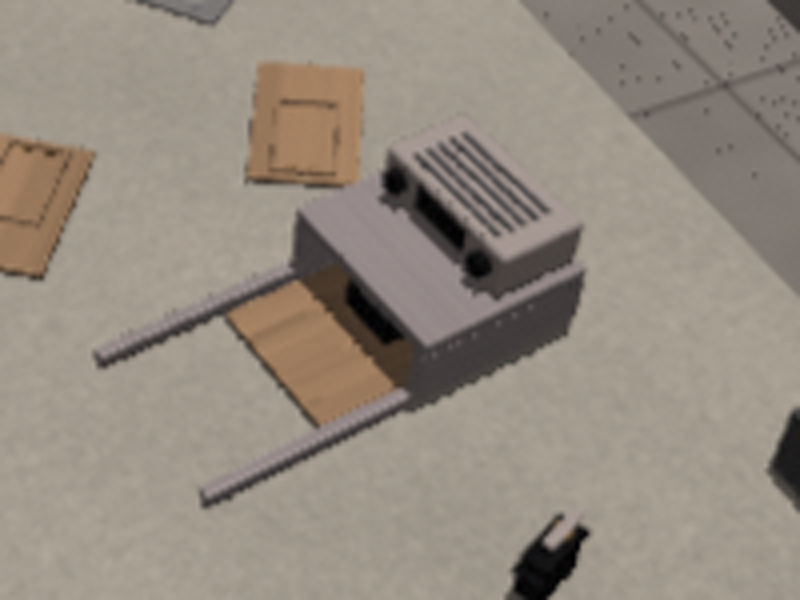

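View pics/top13.png

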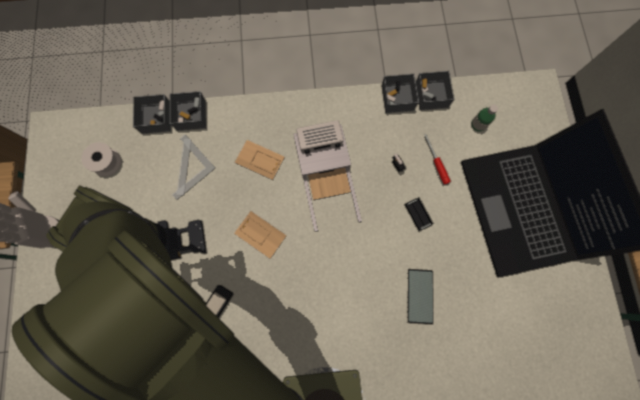

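The side crop shows the tray home and the pack's front face at (375,312) under the shelf. Checking its position by depth.

Run:
```python
from h import *
from plant import robot
f=L("side13.npz"); C=cloud(f)[185:215,355:395].reshape(-1,3); d=dk(C)
rgb=f["pixels"][185:215,355:395].reshape(-1,3).sum(1)
m=(rgb<120)&(C[:,2]<.045)&(C[:,2]>.01)&(d[:,0]>-5)
print(m.sum(),np.percentile(d[m],[2,50,98],axis=0).round(1),np.percentile(C[m,2],[2,98]).round(4))
s=robot.sense(); print(s["t"],s["wrist_force"])
print(robot.hand_in())
```

```text
87 [[ 10.  -23.9]
 [ 12.   -5.2]
 [ 22.4  22.7]] [0.0102 0.0324]
23.925 [ 0.26291618 -1.09003908 -0.43848442]
the job is handed in; nothing more can be done
None
```

The loaded tray is back under the shelf, against its back stop, with the battery holder lying in the pocket. I handed the job in at about 24 s of the 72 s limit; no verdict was reported.

**What I did**
- **Drawing out:** I pressed closed fingertips on the tray's front margin and drew it out to about dock x = -101 mm, which put the pocket fully clear of the shelf.
- **Placing:** I gripped the holder with cells across its width, lowered it until I felt the pocket floor, then let go. The wrist picture showed it flat and centred inside the rim.
- **Pushing back:** I pushed the loaded tray in until it stalled: 7 mm commanded gave 1 mm of movement, with about 15 N pushing back.

**Last checks**
- **Tray:** the front edge measured -63 to -64.5 mm, against -66 mm nominal, so it is home within camera error.
- **Holder:** its front face measured about 10–12 mm behind the shelf edge, against about 8.5 mm expected (about 10.5 mm allowing for the tray's offset). It lay between -24 and +23 mm sideways, with the visible face reaching 32 mm above the bench, so it is upright and near the pocket's centre.
- **Robot:** the hand was clear of everything. The other things looked unmoved in the final pictures where they could be seen, but I did not measure them. The arm hid part of the adapter in the top picture.

**What disagreed**
- The wrist and top cameras differed by about 2–3 mm sideways; I used a value between the two.
- The pressing force reached 25 N while pushing, above the suggested 5–15 N. The tray still tracked the fingers.

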